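# Put the skiving knife away in its drawer rack

### The job

Put the skiving knife away: pull the drawer of the low green chest out to its stop, then slide the knife, edge first, into the one empty slot in the middle of the slanted wooden rack inside, and press it fully home so that its handle meets the wood. Push gently, so that the drawer does not run back, and leave the drawer standing fully open and the other tools where they are.

Things in the scene. Friction and masses are not known exactly. Their poses are not given: they have to be found in the camera images.
- knife_chest: low green steel chest, fixed, 225 deep (x) x 262 wide (y) x 145 mm high, one drawer; origin at the centre of its underside, front faces its own -x. A tin and a red spool stand on top. In the rack inside, slots 39 and 78 mm either side of the empty one hold four fixed knives, fully home, handles 26 wide, 80 mm long: only 13 mm is free beside a handle in the empty slot, too little for a finger.
- drawer (a joint): how far the drawer is out, m: 0 shut, 0.170 at its stop; it slides along the chest's -x. Its runners are stiff: 9 N moves it either way (so some 10 N along the slot pushes it back), and it stays where it is left. The drawer starts 0 to 30 mm out.
- drawer_handle (a point): middle of the drawer's round steel bar handle, 10 mm thick, 116 mm long along the chest's y, 104 mm above the table, standing 42 mm in front of the drawer's front panel (panel 12 mm thick, its top edge 134 mm above the table, scooped to 118 mm over the middle 148 mm) on two posts 45 mm either side of the middle. Axes as the chest's.
- rack_bed: slanted plywood bed fixed in the drawer, under the rack: a pale wooden block 196 wide, 30 thick, 88 mm along its five slots. Origin where the middle, empty slot's mouth is when the rack stands centred: drawer's middle, 81 mm above the table, 127 mm behind the outside of the front panel. x runs along the slots (30 degrees downward, away from the front), y across (chest's y), z up out of their flat.
- rack_middle (a point): the bed's origin. The rack stands loose on the bed: it can be up to 12 mm to either side (y) of this point, which is NOT reported: look or feel for the empty slot. It moves only along y; 12 N shifts it. Mouth face at x = 0. Slot 32.5 wide (y), 6 high (z), 84 mm deep, square edges, waxed; from 14 mm deep a spring pad in its floor grips the blade with 2 to 4 N.
- skiving_knife: the skiving knife, lying flat on the table: steel blade 30 wide, 4 thick, 80 mm long, its straight edge thinned to 2 mm over the last 8 mm; dark wooden handle 26 wide, 18 thick, 90 mm long; about 0.12 kg. Origin on its underside at the shoulder where the handle begins; x points along the blade to the edge, z out of the flat; handle x = -90 to 0, blade x = 0 to 80 mm, mid-plane z = 9 mm.
- knife_shoulder (a point): centre of the knife's shoulder, in its mid-plane, where handle meets blade; it lies at the empty slot's mouth when the knife is fully home. Axes as the knife's.
- knife_tip (a point): centre of the knife's far end, 80 mm from the shoulder, in its mid-plane. Axes as the knife's.
- whetstone: oilstone 42x110x18 mm lying on the table, bystander; origin at the centre of its underside
- oil_bottle: white oil bottle with a red spout, 53 mm thick, 146 mm tall, bystander; origin at the centre of its underside
- edge_tool: edge tool with a round wooden handle, 25x160x27 mm, lying on the table, bystander; origin at the centre of its underside
- rivet_tin: ochre rivet tin 82x118x38 mm, bystander; origin at the centre of its underside

How it is judged:
By the outcome, as a careful person would: the job done as asked, in the order asked, and still so for the second after the job is handed in, with the robot touching nothing.
It also fails if it takes over 72 s, if anything falls off the work surface, if the arm or the gripper's body presses on something with over 40 N, if the wrist force passes 120 N, or if a joint passes its speed limit or range.

### The arm

A 7-joint arm with a two-finger parallel gripper is mounted at the origin on a cart in front of the work surface, level with it; the furniture and walls round the work are solid. World frame = base frame: x ahead of the robot, y to its left, z up, the work surface at z = 0. Lengths are in m, angles in rad, forces in N, time in s.
With the tool pointing down it reaches from about 0.4 to 0.875 m from the base axis. Payload 19.3 kg.
Tool frame: the origin (TCP) lies midway between the tips of the shut fingers; the grasp point (between the pads) lies 19 mm behind it (robot.grasp_offset is the distance from the TCP to the grasp point, in m); z points along the fingers, y is the line along which they close (so a half turn about z gives the same grasp; the last joint's range is limited). The gripper opens to 85 mm and grips with 20 to 120 N. Pads are 22 mm wide; open, the fingers measure 114 mm over their backs; the gripper's body (76 mm by 85 mm) begins 54 mm behind the grasp point. The pads swing forward as they close: fully open they stand 13 mm farther back than shut.
Start: joints at [1.276, 0.521, -0.036, 1.599, 0.021, 1.021, -0.113], TCP at [0.139, -0.609, 0.231] pointing down, gripper open.
Joint ranges: [-2.91, 2.91], [-0.3, 2.13], [-1.5, 1.42], [0.17, 2.43], [-1.26, 4.41], [0.16, 1.93], [-2.52, 2.52]. Speed limits (rad/s): [1.89, 1.89, 2.39, 2.39, 3.01, 3.01, 3.01].

### API

Orientations are given as a unit quaternion [w, x, y, z].
In Python, from station import robot, command_gripper, solver, viewer gives the robot as it stands. Calls block until the motion is done:
- robot.move_ptp(position, orientation): joint-space move of the TCP to a pose.
- robot.move_linear(position, frame=None, feed=0.15): straight line of the TCP; frame=None keeps the orientation; feed is the mean speed in m/s.
- robot.move_j(angles): joint-space move.
- command_gripper(opening, grip_force=None): finger opening in m; grip_force is the grip in N (None keeps the last); returns when the fingers have stopped.
- robot.pause(seconds).
- solver.ik(position, orientation): joint angles nearest the present ones, or None.
- robot.get_state(): the state.
- viewer.read_camera(name): name is "scene" or "top"; returns (picture, depth): 400x640x3 uint8, red, green, blue; 400x640 float32, m along the optical axis (not along the pixel's ray), 0 where there is no reading.
- viewer.calibration(name): a dict with "fx", "fy", "cx", "cy" (pixels), "T" (4x4, takes a point from camera to world coordinates). Camera axes: x right, y up, looking along -z (the intrinsics and any distortion apply to the point x, -y, -z); pixel columns grow to the right and rows downward; lengths in m; the calibration is good to about 2 mm. A picture is of the moment at which its call begins. calibration takes no time and is no camera call.
A pose or a line that the arm cannot do raises robot.IKError and nothing moves.
- robot.sign_off(): hands the job in; it is judged then, once.
The state is a dict: "time_s": time; "qpos": joint angles; "dq": joint speeds; "joint_torque": joint torques, N m; "tcp_pos": TCP position; "tcp_rot": TCP orientation; "contact_force": force on the tool from outside, world axes, zero at the start; "wrist_torque": the same for the moment, N m; "finger_gap": finger opening in m; "finger_force": force on a finger pad.
Only numpy, scipy, OpenCV 4.12 (cv2) and the standard library are available. Lean on these libraries where they do the work, as an engineer would, in place of code of your own. Each camera call takes 0.05 s, during which the arm holds its last target. There are 200 camera calls.

## Working session

There is one attempt and no reset: what is moved stays moved. The work goes in short steps, each a Python script; the robot and the scene stay as the last script left them, time stands still between calls to the robot, and variables do not carry over. Pictures are saved under pics/ and viewed, at most 10 in all, crops included, and the job is handed in when it is done.

```bash
ls; mkdir -p pics; python3 - <<'E'
from station import robot, viewer
import cv2,numpy as np
for n in("scene","top"):
    p,d=viewer.read_camera(n); cv2.imwrite(f"pics/{n}0.png",p[:,:,::-1]); np.savez(f"{n}0.npz",p=p,d=d)
    c=viewer.calibration(n); print(n,{k:np.round(v,4).tolist() if k=="T" else v for k,v in c.items()}, (d>0).mean())
s=robot.get_state(); print(s)
E
```

```text
pics
scene {'fx': 501.0306223907862, 'fy': 501.0306223907862, 'cx': 315.5304662706706, 'cy': 198.0937326559863, 'T': [[0.2308, 0.726, -0.6478, -0.3896], [-0.973, 0.1728, -0.153, -0.16], [0.0008, 0.6656, 0.7463, 1.1906], [0.0, 0.0, 0.0, 1.0]]} 0.99591015625
top {'fx': 365.24053905663783, 'fy': 365.24053905663783, 'cx': 311.55768397059234, 'cy': 202.68044368339338, 'T': [[0.0045, 0.9961, -0.0878, 0.5076], [-1.0, 0.0038, -0.008, 0.072], [-0.0077, 0.0878, 0.9961, 1.0637], [0.0, 0.0, 0.0, 1.0]]} 0.996
{'time_s': 0.1, 'qpos': array([ 1.275822  ,  0.52195505, -0.03631158,  1.59989266,  0.0211793 ,
        1.02109957, -0.11280682]), 'dq': array([ 9.39052460e-05, -1.25121139e-03, -1.79156349e-03, -1.65317300e-03,
        4.19978860e-04, -2.84357304e-04,  1.15365653e-03]), 'joint_torque': array([ 4.37426817e-03, -9.28490853e+01,  1.98444463e+00, -3.70531869e+01,
        1.82381779e-02,  5.39416724e-03, -6.39993505e-05]), 'tcp_pos': array([ 0.13920926, -0.60901966,  0.23080395]), 'tcp_rot': array([-4.78216497e-04,  9.93693525e-01,  1.12129135e-01, -8.23733329e-05]), 'contact_force': array([-0.32846047, -0.35226155,  1.24174406]), 'wrist_torque': array([-0.00169691,  0.03639414, -0.0268745 ]), 'finger_force': 0.0, 'finger_gap': 0.08563923420059849}
```

View pics/scene0.png

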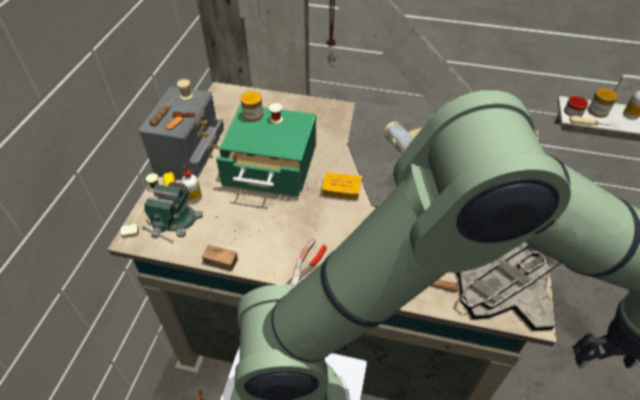

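View pics/top0.png

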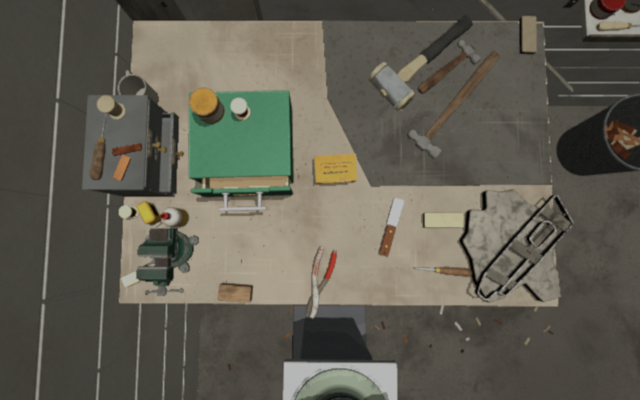

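The top view shows the chest at about px (190–290, 90–195) with its bar handle near (241, 207). The knife is on the table with its blade tip near (397, 200) and its handle end near (385, 254). In the scene view the chest handle is at about (254, 178), and the arm hides the knife.

```bash
cat > h.py <<'E'
import numpy as np, cv2
from station import robot, command_gripper, solver, viewer
from scipy.spatial.transform import Rotation as R
def cloud(n,d):
    c=viewer.calibration(n); v,u=np.mgrid[:400,:640]
    P=np.stack([(u-c["cx"])/c["fx"]*d,-(v-c["cy"])/c["fy"]*d,-d],-1)
    return P@c["T"][:3,:3].T+c["T"][:3,3]
def plane(n,uv,z):
    c=viewer.calibration(n); uv=np.atleast_2d(uv).astype(float)
    r=np.stack([(uv[:,0]-c["cx"])/c["fx"],-(uv[:,1]-c["cy"])/c["fy"],-np.ones(len(uv))],-1)@c["T"][:3,:3].T
    o=c["T"][:3,3]; return o+r*((z-o[2])/r[:,2])[:,None]
def quat(zd,yd):   # tool z direction, tool y direction -> wxyz
    z=np.array(zd,float);z/=np.linalg.norm(z); y=np.array(yd,float); y-=z*(y@z); y/=np.linalg.norm(y)
    return R.from_matrix(np.stack([np.cross(y,z),y,z],1)).as_quat()[[3,0,1,2]]
def snap(tag,n):
    p,d=viewer.read_camera(n); cv2.imwrite(f"pics/{tag}.png",p[:,:,::-1]); np.savez(f"{tag}.npz",p=p,d=d); return p,d
E
python3 - <<'E'
from h import *
T=np.load("top0.npz");p,d=T["p"],T["d"];C=cloud("top",d)
hsv=cv2.cvtColor(p,cv2.COLOR_RGB2HSV)
print("table z",np.median(C[230:290,340:370,2]),C[230:290,340:370,2].std())
# chest top
g=cv2.inRange(hsv,(65,80,40),(90,255,255)); g[:, :185]=0; g[:,300:]=0; g[:85]=0; g[200:]=0
m=(g>0)&(abs(C[...,2]-.145)<.008)
print("chest top z",np.median(C[m][:,2]),m.sum())
cn=max(cv2.findContours(m.astype(np.uint8),0,2)[0],key=cv2.contourArea)
pt=plane("top",cn[:,0],.145)[:,:2].astype(np.float32); r=cv2.minAreaRect(pt);print("chest rect",r);
# front edge of chest top & right edge
for lab,sel in(("front",[(u,max(np.where(m[:,u])[0])) for u in range(205,282,3)]),("right",[(max(np.where(m[v])[0]),v) for v in range(100,180,3)]),("left",[(min(np.where(m[v])[0]),v) for v in range(125,180,3)])):
    q=plane("top",sel,.145)[:,:2]; vx,vy,x0,y0=cv2.fitLine(q.astype(np.float32),cv2.DIST_HUBER,0,.01,.01).ravel(); print(lab,np.round((vx,vy,x0,y0),4))
# handle bar
sub=np.zeros_like(m);sub[188:222,205:280]=1
b=sub&(C[...,2]>.085)&(C[...,2]<.125)
hb=b&(hsv[...,1]<60)
v,u=np.where(hb);print("bar px",hb.sum(),u.min(),u.max(),v.min(),v.max(),"z",np.percentile(C[hb][:,2],[10,50,90]))
for rr in range(188,220): print(rr,[f"{hsv[rr,uu,1]}/{hsv[rr,uu,2]}/{C[rr,uu,2]*1e3:.0f}" for uu in(215,230,241,250,262,275)])
# knife
roi=(slice(190,265),slice(370,412))
k=np.zeros_like(g)
print("knife z",np.round(C[195:262:4,380:406:3,2]*1e3).astype(int))
crop=cv2.resize(p[180:270,350:420],None,fx=6,fy=6,interpolation=cv2.INTER_NEAREST)
c2=cv2.resize(p[170:225,185:300],None,fx=6,fy=6,interpolation=cv2.INTER_NEAREST)
o=np.zeros((540,420+360,3),np.uint8);o[:540,:420]=crop;o[:,420:]=cv2.resize(c2,(360,172)).repeat(1,0) if False else 0
cv2.imwrite("pics/k0.png",crop[:,:,::-1])
E
```

```text
table z 1.0013663521823979e-05 0.07505098340985586
chest top z 0.14509397389175538 7183
chest rect ((0.7661636471748352, 0.2660530209541321), (0.221549391746521, 0.2593581974506378), 1.5984046459197998)Traceback (most recent call last):
  File "<stdin>", line 12, in <module>
ValueError: max() iterable argument is empty
```

```bash
python3 - <<'E'
from h import *
T=np.load("top0.npz");p,d=T["p"],T["d"];C=cloud("top",d)
hsv=cv2.cvtColor(p,cv2.COLOR_RGB2HSV)
g=cv2.inRange(hsv,(65,80,40),(90,255,255)); g[:, :185]=0; g[:,300:]=0; g[:85]=0; g[200:]=0
m=(g>0)&(abs(C[...,2]-.145)<.008)
v,u=np.where(m);print(u.min(),u.max(),v.min(),v.max())
for lab,sel in(("front",[(a,max(np.where(m[:,a])[0])+.5) for a in range(200,288,3) if m[:,a].any()]),("back",[(a,min(np.where(m[:,a])[0])-.5) for a in range(252,286,3) if m[:,a].any()]),("right",[(max(np.where(m[b])[0])+.5,b) for b in range(98,172,3)if m[b].any()]),("left",[(min(np.where(m[b])[0])-.5,b) for b in range(130,172,3)if m[b].any()])):
    q=plane("top",sel,.145)[:,:2]; f=cv2.fitLine(q.astype(np.float32),cv2.DIST_HUBER,0,.01,.01).ravel(); print(lab,np.round(f,4))
for rr in range(178,220,1): print(rr,[f"{hsv[rr,uu,1]}/{hsv[rr,uu,2]}/{C[rr,uu,2]*1e3:.0f}" for uu in(225,233,241,250,258)])
# knife: z>2.5mm  or colour differing
roi=np.zeros_like(m);roi[192:262,372:412]=1
lab=cv2.cvtColor(p,cv2.COLOR_RGB2LAB).astype(int)
bl=roi&(hsv[...,1]<40)&(hsv[...,2]>170); ha=roi&(hsv[...,1]>110)
for n,mm,z in(("blade",bl,.011),("handle",ha,.018)):
    mm=mm.astype(np.uint8); nn,L,S,_=cv2.connectedComponentsWithStats(mm); i=1+S[1:,4].argmax(); mm=L==i
    v,u=np.where(mm); q=plane("top",np.c_[u,v],z)[:,:2].astype(np.float32)
    print(n,S[i],cv2.minAreaRect(q),"mean",q.mean(0),"z",np.percentile(C[mm][:,2],[10,50,90]), np.linalg.eigh(np.cov(q.T)))
crop=cv2.resize(p[185:265,360:420],None,fx=7,fy=7,interpolation=cv2.INTER_NEAREST)
c2=cv2.resize(p[165:225,185:245+55],None,fx=3,fy=3,interpolation=cv2.INTER_NEAREST)
o=np.zeros((560,780,3),np.uint8);o[:,:420]=crop;o[:180,425:770]=c2
cv2.imwrite("pics/k0.png",o[:,:,::-1])
E
```

```text
189 290 91 189
front [ 0.0329 -0.9995  0.6568  0.253 ]
back [ 0.0444 -0.999   0.8793  0.1887]
right [0.9996 0.0299 0.7578 0.1358]
left [0.9994 0.0342 0.7188 0.3955]
178 ['92/139/21', '95/140/21', '95/145/18', '94/147/19', '94/147/22']
179 ['94/144/19', '94/144/24', '91/145/21', '92/149/21', '91/148/21']
180 ['91/146/24', '94/147/19', '91/146/20', '90/156/22', '90/156/20']
181 ['90/156/18', '90/156/19', '92/156/22', '90/161/21', '90/161/22']
182 ['90/161/23', '89/161/22', '89/161/19', '90/161/21', '90/161/23']
183 ['89/163/23', '89/163/22', '91/163/25', '91/163/24', '91/162/20']
184 ['89/163/19', '89/163/21', '90/164/20', '90/164/23', '92/163/19']
185 ['90/164/19', '91/163/20', '91/163/18', '75/167/27', '77/168/21']
186 ['76/168/22', '76/168/19', '83/162/20', '49/173/25', '48/171/19']
187 ['46/172/19', '47/170/19', '57/147/19', '44/150/21', '47/151/117']
188 ['46/151/115', '50/152/117', '58/133/118', '64/131/121', '76/134/116']
189 ['81/136/117', '88/136/118', '98/130/119', '100/133/116', '102/135/120']
190 ['103/134/119', '105/134/118', '102/132/116', '101/134/114', '104/133/118']
19
[... 1992 characters left out ...]
[388 198  16  28 270] ((0.5764355659484863, -0.16221237182617188), (0.02876564860343933, 0.07893901318311691), 73.36444091796875) mean [ 0.57651794 -0.16189818] z [0.00854626 0.01116646 0.01373997] EighResult(eigenvalues=array([6.71493639e-05, 5.17815648e-04]), eigenvectors=array([[-0.29976804, -0.95401212],
       [-0.95401212,  0.29976804]]))
handle [380 226  15  30 239] ((0.493634432554245, -0.13492213189601898), (0.023259181529283524, 0.08366318792104721), 73.25244903564453) mean [ 0.4937304  -0.13520181] z [0.01598476 0.0179325  0.02032357] EighResult(eigenvalues=array([4.44999519e-05, 5.72649015e-04]), eigenvectors=array([[-0.2882478 , -0.95755585],
       [-0.95755585,  0.2882478 ]]))
```

View pics/k0.png

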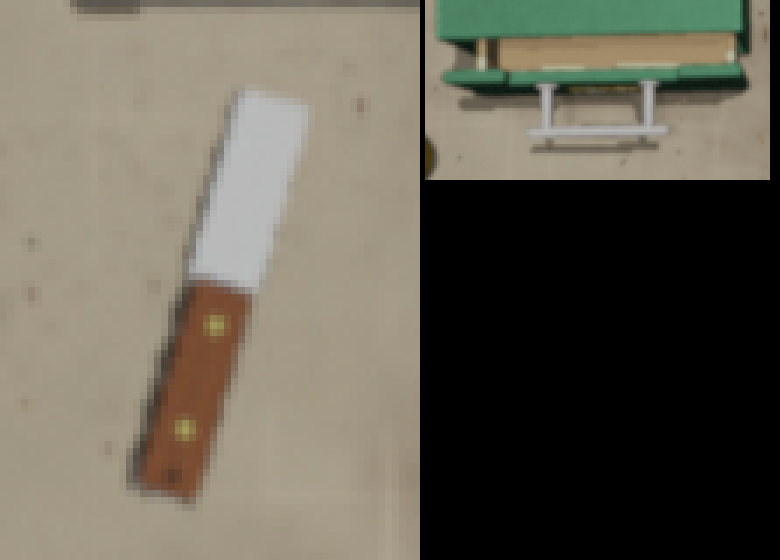

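The top crop shows the knife with its tip near px (398, 199), its shoulder near (391, 226) and its handle end near (383, 255), and the bar at u 219–266, v ≈ 208. The sizes and heights agree with the text: chest 0.22 × 0.26 at z 0.145, bar top at 0.109, blade top at 0.011 and handle top at 0.018.

Next I'll check IK for all the stages and then go for the bar.

```bash
cat >> h.py <<'E'
a=0.032; cx=np.array([np.cos(a),np.sin(a),0]); cy=np.array([-np.sin(a),np.cos(a),0]); Z=np.array([0,0,1.])
ka=np.radians(-17.0); kx=np.array([np.cos(ka),np.sin(ka),0]); ky=np.array([-np.sin(ka),np.cos(ka),0])
sl=np.cos(np.pi/6)*cx-.5*Z; sn=.5*cx+np.cos(np.pi/6)*Z   # slot direction, slot normal
def F(): return np.round(robot.get_state()["contact_force"],1)
E
python3 - <<'E'
from h import *
bar=plane("top",[242.5,208.4],.109)[0]; bar[2]=.104; print("bar",bar)
sh=np.array([.5374,-.1493,.009]); g=sh-.078*kx
endbar=bar-.147*cx; mouth=endbar+.169*cx; mouth[2]=.081; print("mouth est",mouth)
def chk(n,p,q): 
    r=solver.ik(p,q); print(n,np.round(p,3),None if r is None else np.round(r,2))
for s in(1,-1):
    print("sign",s)
    chk("bar",bar-[0,0,.019],quat(-Z,s*cx)); chk("barend",endbar-[0,0,.019],quat(-Z,s*cx))
    for t in(0,15,30):
        t_=np.radians(t)
        tz=np.sin(t_)*kx-np.cos(t_)*Z; chk(f"knife{t}",g,quat(tz,s*ky)); chk("  up",g+[0,0,.2],quat(tz,s*ky))
        b=np.radians(t-30); tz=np.sin(b)*cx-np.cos(b)*Z; 
        for out in(.1,.025): chk(f"ins{t} {out}",mouth-(out+.078)*sl,quat(tz,s*cy))
    for t in(0,30,45,60):
        b=np.radians(t); tz=np.sin(b)*cx-np.cos(b)*Z
        for out in(.14,.09): chk(f"push{t} {out}",mouth-out*sl,quat(tz,s*cy))
E
```

```text
bar [0.5759587  0.26086529 0.104     ]
mouth est [0.59794744 0.26156917 0.081     ]
sign 1
bar [0.576 0.261 0.085] [ 0.02  0.86 -0.86  1.66  0.76  0.99 -1.08]
barend [0.429 0.256 0.085] [-0.04  0.69 -0.85  2.01  0.75  0.78 -1.31]
knife0 [ 0.463 -0.126  0.009] [ 0.59  0.75 -0.6   2.09  0.82  0.55  0.66]
  up [ 0.463 -0.126  0.209] [ 0.76  0.41 -0.79  1.97  0.37  0.91  1.05]
ins0 0.1 [0.444 0.257 0.17 ] [ 0.14  0.97 -1.14  1.54  0.45  1.49  0.55]
ins0 0.025 [0.509 0.259 0.132] [ 0.05  1.02 -0.97  1.38  0.43  1.51  0.69]
knife15 [ 0.463 -0.126  0.009] [ 0.39  0.67 -0.36  2.31  1.83  0.27 -0.39]
  up [ 0.463 -0.126  0.209] [ 0.77  0.28 -0.76  2.17  0.49  0.56  0.93]
ins15 0.1 [0.444 0.257 0.17 ] [ 0.25  0.99 -1.4   1.72  0.75  1.42  0.29]
ins15 0.025 [0.509 0.259 0.132] [ 0.16  0.98 -1.17  1.59  0.7   1.35  0.48]
knife30 [ 0.463 -0.126  0.009] None
  up [ 0.463 -0.126  0.209] [ 1.1   0.32 -1.19  2.37  1.34  0.45  0.09]
ins30 0.1 [0.444 0.257 0.17 ] [ 0.08  0.61 -1.01  1.92  0.63  0.97  0.38]
ins30 0.025 [0.509 0.259 0.132] [ 0.19  0.88 -1.21  1.79  0.91  1.16  0.27]
push0 0.14 [0.477 0.2
[... 1213 characters left out ...]
 -0.65  1.6   0.31  1.14 -2.35]
knife30 [ 0.463 -0.126  0.009] None
  up [ 0.463 -0.126  0.209] None
ins30 0.1 [0.444 0.257 0.17 ] [-0.77  0.43  0.17  1.96 -0.1   0.76 -2.08]
ins30 0.025 [0.509 0.259 0.132] [-0.15  0.62 -0.6   1.81  0.46  0.85 -2.51]
push0 0.14 [0.477 0.258 0.151] [-0.73  0.5   0.17  1.9  -0.12  0.75 -2.03]
push0 0.09 [0.52  0.259 0.126] [-0.15  0.65 -0.6   1.79  0.47  0.85 -2.51]
push30 0.14 [0.477 0.258 0.151] None
push30 0.09 [0.52  0.259 0.126] None
push45 0.14 [0.477 0.258 0.151] [-0.77  0.48 -0.24  2.41  1.91  0.76  1.98]
push45 0.09 [0.52  0.259 0.126] [-0.68  0.57 -0.24  2.34  2.02  0.76  1.97]
push60 0.14 [0.477 0.258 0.151] None
push60 0.09 [0.52  0.259 0.126] None
```

```bash
python3 - <<'E'
from h import *
bar=np.array([.576,.2609,.104]); q=quat(-Z,cx)
robot.move_ptp(bar+[0,0,.06],q); print(robot.get_state()["time_s"])
command_gripper(.034)
robot.move_linear(bar-[0,0,.019],feed=.1); print("down",F())
command_gripper(0,60); s=robot.get_state(); print("gap",s["finger_gap"],s["finger_force"],F(),s["tcp_pos"],s["time_s"])
if s["finger_gap"]>.005:
    p0=bar-[0,0,.019]
    robot.move_linear(p0-.125*cx,feed=.12); s=robot.get_state(); print("F",F(),s["tcp_pos"],s["time_s"])
    for k in range(1,16):
        robot.move_linear(p0-(.125+.004*k)*cx,feed=.04); s=robot.get_state(); f=-s["contact_force"]@cx; print(k,round(f,1),np.round(s["tcp_pos"],4))
        if abs(f)>22: break
    print(s["time_s"],s["finger_gap"])
E
```

```text
3.5
down [ 0.3 -0.1  0.8]
gap 0.00792665320547269 58.506985902786255 [-0.8 -0.9  4.6] [0.5761883  0.26099218 0.08569853] 5.3417
F [ 1.2 -0.6  9.6] [0.45151268 0.25716965 0.08562983] 6.5333
1 -2.6 [0.4478 0.257  0.0856]
2 -3.5 [0.4438 0.2569 0.0856]
3 -3.1 [0.4398 0.2568 0.0856]
4 -3.8 [0.4358 0.2567 0.0856]
5 -3.2 [0.4318 0.2565 0.0856]
6 -24.7 [0.4307 0.2565 0.0857]
8.0333 0.007673069279463693
```

```bash
python3 - <<'E'
from h import *
s=robot.get_state(); p=s["tcp_pos"].copy()
robot.move_linear(p+.0005*cx,feed=.05); print(F(),robot.get_state()["tcp_pos"])
command_gripper(.034); s=robot.get_state(); print(F(),s["tcp_pos"])
robot.move_linear(p+[0,0,.13],feed=.2)
t=np.radians(15); tz=np.sin(t)*kx-np.cos(t)*Z
g=np.array([.5374,-.1493,.009])-.078*kx
robot.move_ptp(g+[0,0,.10],quat(tz,ky)); command_gripper(.06)
s=robot.get_state(); print(s["time_s"],s["qpos"],s["tcp_pos"])
P={n:snap(n+"1",n)[0] for n in("scene","top")}
A=cv2.resize(P["scene"][110:220,190:320],None,fx=6,fy=5.4,interpolation=cv2.INTER_CUBIC)
cv2.imwrite("pics/s1c.png",A[:,:,::-1])
A=cv2.resize(P["top"][165:275,180:310],None,fx=6,fy=5.4,interpolation=cv2.INTER_CUBIC)
cv2.imwrite("pics/t1c.png",A[:,:,::-1])
E
```

```text
[ 7.1  2.6 -6.6] [0.43178502 0.25652896 0.08573197]
[ 0.4  0.5 -0.1] [0.43098605 0.25656063 0.08577422]
11.3 [ 1.11397037  0.87391261 -1.42258552  2.24723141  1.35205413  0.99190564
  0.17801656] [ 0.46291524 -0.12626801  0.10905474]
```

View pics/s1c.png

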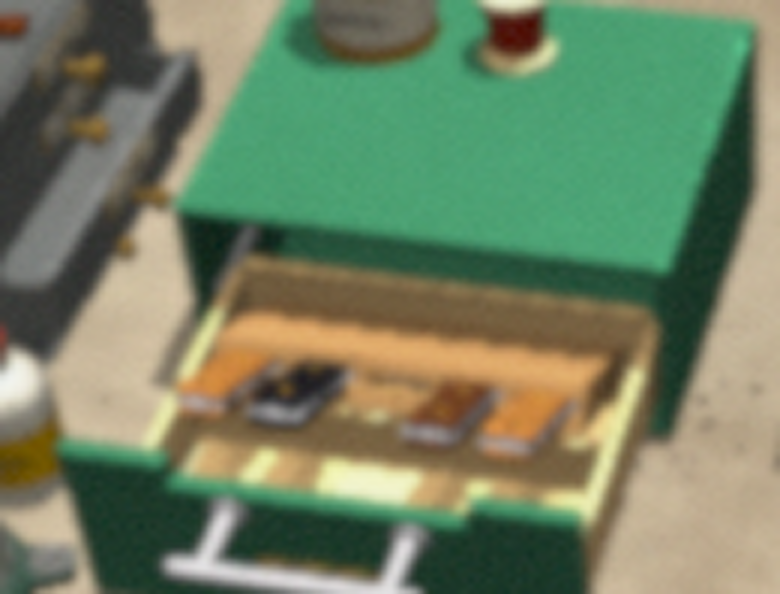

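View pics/t1c.png

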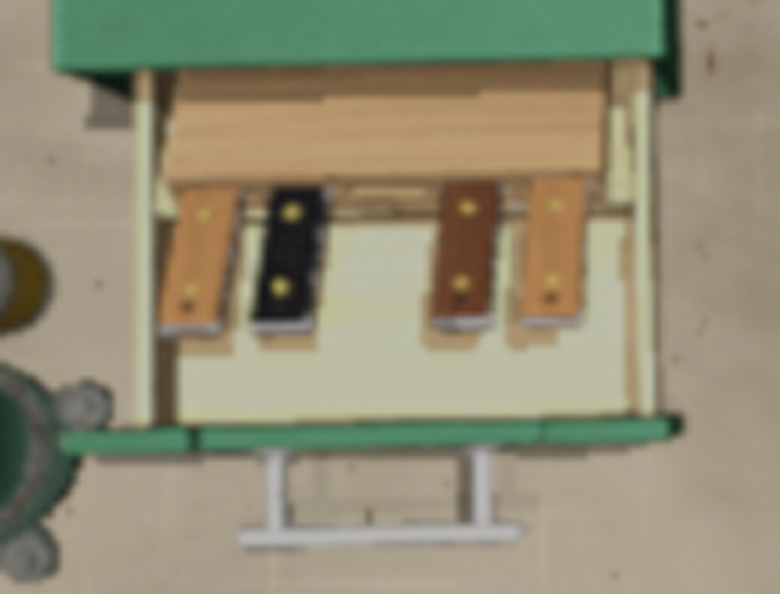

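The scene crop shows the drawer open with four handles in the rack and the empty slot between the black one (about px 237, 182) and the dark brown one (about px 264, 186). The top crop shows four handles, each with two gold rivets, and the rack's middle is near px u 242–243.

Next comes the knife grasp.

```bash
python3 - <<'E'
from h import *
t=np.radians(15); tz=np.sin(t)*kx-np.cos(t)*Z
g=np.array([.5374,-.1493,.005])-.078*kx
try: robot.move_linear(g,feed=.12)
except robot.IKError as e:
    print("IK",e); q=solver.ik(g,quat(tz,ky)); print(q)
    robot.move_ptp(g+[0,0,.03],quat(tz,ky)); robot.move_linear(g,feed=.1)
s=robot.get_state(); print(s["tcp_pos"],F(),s["qpos"],s["time_s"])
if abs(s["tcp_pos"][2]-.005)<.003:
    command_gripper(0,70); s=robot.get_state(); print(s["finger_gap"],s["finger_force"],F(),s["tcp_pos"])
    robot.move_linear(g+[0,0,.15],feed=.2); s=robot.get_state(); print(s["finger_gap"],s["finger_force"],F(),s["tcp_pos"],s["time_s"])
    P={n:snap(n+"2",n)[0] for n in("scene","top")}
# rivets / mouth estimate from top1
T=np.load("top1.npz");p,d=T["p"],T["d"];C=cloud("top",d)
bar=np.array([.4309,.2565,.104]); O=bar+.169*cx; O[2]=.081
hsv=cv2.cvtColor(p,cv2.COLOR_RGB2HSV)
B=np.stack([(C-O)@sl,(C-O)@cy,(C-O)@sn],-1)
m=(B[...,0]>-76)&(abs(B[...,1])<.11)&(abs(B[...,2]-.009)<.006)&(B[...,0]<-.005)&(B[...,0]>-.076)
n,L,S,c=cv2.connectedComponentsWithStats(m.astype(np.uint8))
for i in range(1,n):
    if S[i,4]>100: k=L==i; print("handle",S[i],np.round(np.median(B[k],0),4),np.round(np.percentile(B[k][:,1],[3,97]),4))
bb=np.zeros_like(m);bb[255:268,219:268]=1; k=bb&(C[...,2]>.095); print("bar top seen",np.round(C[k].mean(0),4),np.ptp(C[k][:,1]))
E
```

```text
[ 0.46303672 -0.12650114  0.00549477] [-0.   0.1  1. ] [ 1.00316924  1.06164177 -1.23554689  2.28346404  1.6669701   0.98916911
 -0.02559066] 12.4167
0.024312755095541722 68.36974382400513 [-5.7 -1.1 14.9] [ 0.46299672 -0.12662719  0.00569661]
0.024119829455910537 68.72516512870789 [-0.8  0.8 -1.9] [ 0.46237169 -0.1267343   0.15432657] 13.75
handle [252 199  12  25 232] [-0.0405 -0.0393  0.0098] [-0.0509 -0.0263]
handle [267 199  11  24 226] [-0.041  -0.0777  0.0098] [-0.0897 -0.0655]
handle [206 201  14  24 230] [-0.0416  0.0775  0.0098] [0.066  0.0904]
handle [221 200  14  24 233] [-0.0417  0.0388  0.0097] [0.0269 0.0515]
bar top seen [0.4367 0.2584 0.1161] 0.24763091225361533
```

```bash
cat >> h.py <<'E'
O=np.array([.4309,.2565,.104])+.169*cx; O[2]=.081
b_=np.radians(-15); TZ=np.sin(b_)*cx-np.cos(b_)*Z; QI=quat(TZ,cy)
def ins(out,w=0,h=0): return O-(out+.078)*sl+(h-.0033)*sn+w*cy
def bed(p): return np.array([(p-O)@sl,(p-O)@cy,(p-O)@sn])
def hnd(d,xlo=-.076,xhi=-.005,yl=.11):
    C=cloud("top",d); B=np.stack([(C-O)@sl,(C-O)@cy,(C-O)@sn],-1)
    return B,(abs(B[...,1])<yl)&(abs(B[...,2]-.009)<.006)&(B[...,0]<xhi)&(B[...,0]>xlo)
E
python3 - <<'E'
from h import *
p=ins(.11)
robot.move_ptp(p+[0,0,.1],QI); print(robot.get_state()["time_s"],robot.get_state()["qpos"])
robot.move_linear(p,feed=.12); robot.pause(.2); s=robot.get_state()
print(s["time_s"],F(),np.round(bed(s["tcp_pos"])*1e3,2),"target",np.round(bed(p)*1e3,2), R.from_quat(s["tcp_rot"][[1,2,3,0]]).inv().__mul__(R.from_quat(np.array(QI)[[1,2,3,0]])).magnitude(),s["finger_gap"])
P={n:snap(n+"3",n) for n in("scene","top")}
B,m=hnd(P["top"][1],-.17,-.005)
n,L,S,c=cv2.connectedComponentsWithStats(m.astype(np.uint8))
for i in range(1,n):
    if S[i,4]>40: k=L==i; print("comp",S[i],np.round(np.median(B[k],0),4),np.round(np.percentile(B[k][:,1],[3,97]),4),np.round(np.percentile(B[k][:,0],[3,97]),4))
a1=cv2.resize(P["top"][0][165:275,180:310],None,fx=5,fy=5,interpolation=cv2.INTER_CUBIC)
cv2.imwrite("pics/t3c.png",a1[:,:,::-1])
E
```

```text
15.3333 [ 0.20450389  0.69108623 -1.21451707  1.64661912  0.43555639  1.41212803
  0.51761534]
16.5167 [ 0.1 -0.1 -1.2] [-1.8805e+02  9.0000e-02 -2.8000e+00] target [-188.    -0.    -3.3] 0.0007942829859020329 0.02419926210631391
comp [267 199  11  21 188] [-0.0369 -0.0783  0.0097] [-0.0899 -0.0653] [-0.064  -0.0082]
comp [253 200  10  14 111] [-0.0244 -0.0409  0.0095] [-0.0508 -0.0264] [-0.0457 -0.0065]
```

View pics/t3c.png

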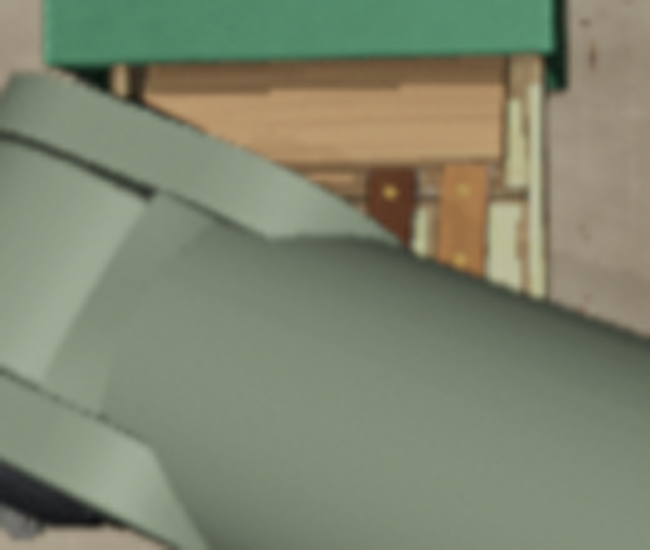

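The arm hides the knife in the top view; only the two right-hand handles (px ~258, 203 and ~271, 203) can be seen. I'll get the cameras' lateral bias from the held blade in the earlier pictures instead.

```bash
python3 - <<'E'
from h import *
d=np.load("scene1.npz")["d"]; C=cloud("scene",d); B=np.stack([(C-O)@sl,(C-O)@cy,(C-O)@sn],-1)
m=(abs(B[...,1])<.11)&(abs(B[...,2]-.009)<.006)&(B[...,0]<-.005)&(B[...,0]>-.076)
n,L,S,c=cv2.connectedComponentsWithStats(m.astype(np.uint8))
for i in range(1,n):
    if S[i,4]>40: k=L==i; print("scene1",S[i],np.round(np.median(B[k],0),4),np.round(np.percentile(B[k][:,1],[3,97]),4))
tcp=np.array([.46237,-.12673,.15433])
for n_ in("scene","top"):
  for tag in("2","3"):
    d=np.load(n_+tag+".npz")["d"]; C=cloud(n_,d)
    if tag=="2": o=tcp+.078*kx+.0033*Z; ax=(kx,ky,Z)
    else: o=ins(.11)+.078*sl+.0033*sn; ax=(sl,cy,sn)
    K=np.stack([(C-o)@v for v in ax],-1)
    m=(abs(K[...,1])<.02)&(abs(K[...,2]-.002)<.006)&(K[...,0]<.09)&(K[...,0]>.0)
    if m.sum()>20:
        k=K[m]; f=np.polyfit(k[:,0],k[:,1],1); fz=np.polyfit(k[:,0],k[:,2],1)
        print(n_,tag,m.sum(),"y mid",np.round(np.median(k[:,1])*1e3,2),np.round(np.percentile(k[:,1],[3,97])*1e3,1),"z",np.round(np.median(k[:,2])*1e3,2),"slopes",np.round(f[0],3),np.round(fz[0],3),"x",np.round(np.percentile(k[:,0],[2,98])*1e3,1))
    else: print(n_,tag,m.sum())
E
```

```text
scene1 [220 175  16   9  71] [-0.0433  0.0746  0.0073] [0.0636 0.0876]
scene1 [232 177  15   9  69] [-0.0446  0.0374  0.0078] [0.0256 0.0507]
scene1 [258 180  15   9  67] [-0.0403 -0.0407  0.0076] [-0.0517 -0.0283]
scene1 [273 182  12   9  66] [-0.0397 -0.0809  0.0077] [-0.0907 -0.067 ]
scene 2 90 y mid -8.9 [-15.8   0.4] z 0.73 slopes 0.082 -0.035 x [ 2.9 59.3]
scene 3 25 y mid -15.21 [-17.   10.8] z 0.37 slopes 0.163 0.011 x [ 8.1 71.8]
top 2 387 y mid 0.83 [-13.5  15. ] z 1.02 slopes 0.009 -0.01 x [ 2.1 77.8]
top 3 0
```

```bash
cat >> h.py <<'E'
def go(outs,w,h,f0,lim=5,feed=.04,v=True):
    for o in outs:
        robot.move_linear(ins(o,w,h),feed=feed); s=robot.get_state(); f=s["contact_force"]-f0
        fb=np.round([f@sl,f@cy,f@sn],1)
        if v: print(f"{o*1e3:.1f}",fb,np.round(bed(s["tcp_pos"])*1e3+[78,0,3.3],2),np.round(s["wrist_torque"],2),round(s["time_s"],1))
        if abs(fb[0])>lim: return o,fb
    return None,fb
E
python3 - <<'E'
from h import *
w,h=-.0007,0
robot.move_linear(ins(.086,w,h),feed=.06); robot.pause(.2)
f0=robot.get_state()["contact_force"]
print(go(np.arange(.084,.0655,-.0015),w,h,f0,lim=4))
E
```

```text
84.0 [ 1.7  1.1 -0.8] [-8.394e+01 -7.200e-01  1.000e-02] [ 0.06 -0.27 -0.01] 17.6
82.5 [ 1.   0.8 -0.3] [-8.244e+01 -7.200e-01 -4.000e-02] [-0.   -0.24 -0.02] 17.9
81.0 [ 1.2  0.3 -0.4] [-8.092e+01 -7.200e-01 -3.000e-02] [-0.01 -0.24  0.02] 18.1
79.5 [ 0.9 -0.2 -1. ] [-7.945e+01 -7.100e-01 -3.000e-02] [ 0.07 -0.31  0.03] 18.4
78.0 [-0.  -0.1 -0.6] [-7.794e+01 -7.000e-01 -3.000e-02] [ 0.05 -0.3  -0.  ] 18.6
76.5 [1.4 0.7 0.2] [-7.644e+01 -6.900e-01 -1.000e-02] [ 0.02 -0.24 -0.01] 18.9
75.0 [ 0.8  0.5 -0.9] [-74.94  -0.72  -0.  ] [-0.01 -0.24 -0.04] 19.1
73.5 [ 0.1  0.5 -0.1] [-7.345e+01 -7.100e-01 -4.000e-02] [-0.01 -0.29 -0.03] 19.4
72.0 [ 1.   0.6 -0.7] [-7.194e+01 -7.200e-01 -1.000e-02] [-0.05 -0.29  0.  ] 19.6
70.5 [ 0.5  0.9 -0.9] [-7.042e+01 -6.800e-01 -1.000e-02] [ 0.03 -0.36  0.01] 19.9
69.0 [ 1.5 -0.2 -1.2] [-6.893e+01 -7.100e-01 -3.000e-02] [ 0.03 -0.3  -0.  ] 20.1
67.5 [ 0.6  0.9 -0.2] [-6.743e+01 -7.100e-01 -1.000e-02] [-0.   -0.38 -0.02] 20.4
66.0 [ 1.1  0.5 -0.6] [-6.592e+01 -7.000e-01 -1.000e-02] [ 0.02 -0.36  0.01] 20.6
(None, array([ 1.1,  0.5, -0.6]))
```

```bash
python3 - <<'E'
from h import *
w,h=-.0007,0
f0=robot.get_state()["contact_force"]-1.0*sl
r=go(np.arange(.063,.0265,-.003),w,h,f0,lim=7); print(r)
E
```

```text
63.0 [0.8 1.3 0.4] [-62.84  -0.74  -0.07] [ 0.06 -0.38  0.01] 20.9
60.0 [ 0.1 -0.3  0.6] [-5.981e+01 -6.500e-01  4.000e-02] [ 0.05 -0.5  -0.01] 21.1
57.0 [1.6 0.3 2.6] [-56.75  -0.65   0.07] [ 0.14 -0.74 -0.01] 21.4
54.0 [1.8 0.6 2. ] [-5.375e+01 -6.700e-01  3.000e-02] [ 0.18 -0.93 -0.01] 21.6
51.0 [0.9 0.4 2.8] [-5.08e+01 -6.70e-01 -1.00e-02] [ 0.19 -0.63  0.04] 21.9
48.0 [2.8 1.4 2.3] [-47.59  -0.71   0.08] [ 0.28 -1.12  0.05] 22.1
45.0 [2.1 1.4 2.9] [-4.467e+01 -7.000e-01  4.000e-02] [ 0.29 -0.98 -0.02] 22.4
42.0 [2.7 1.1 3. ] [-4.173e+01 -6.800e-01  3.000e-02] [ 0.39 -0.89  0.05] 22.6
39.0 [1.8 1.1 2.9] [-38.7   -0.68   0.05] [ 0.35 -0.9   0.05] 22.9
36.0 [1.8 2.1 2.3] [-3.569e+01 -7.000e-01  2.000e-02] [ 0.42 -0.96  0.08] 23.1
33.0 [1.6 1.9 2.5] [-32.69  -0.67   0.05] [ 0.51 -0.97  0.07] 23.4
30.0 [1.9 2.3 3.3] [-29.7   -0.67   0.04] [ 0.5  -0.97  0.09] 23.6
27.0 [2.2 2.3 4. ] [-26.7   -0.66   0.03] [ 0.64 -0.94  0.09] 23.9
(None, array([2.2, 2.3, 4. ]))
```

```bash
cat >> h.py <<'E'
bp=np.radians(47); TP=np.sin(bp)*cx-np.cos(bp)*Z; QP=quat(TP,cy)
def pp(e): return O-(e)*sl-.008*sn-.0007*cy   # e: distance of the TCP from the mouth
E
python3 - <<'E'
from h import *
p=robot.get_state()["tcp_pos"]
command_gripper(.042); print("open",F(),robot.get_state()["finger_gap"])
robot.move_linear(p-.10*TZ-.03*cx,feed=.2)
s=robot.get_state(); print(s["time_s"],s["tcp_pos"],s["qpos"])
for e in(.145,.115,.09): print(solver.ik(pp(e),QP))
print(solver.ik(pp(.145)+[0,0,.06],QP))
P=[snap(n+"4",n)[0] for n in("scene","top")]
A=np.hstack([cv2.resize(P[0][130:220,200:310],(390,480)),cv2.resize(P[1][165:275,185:300],(400,480))])
cv2.imwrite("pics/c4.png",A[:,:,::-1])
E
```

```text
open [ 0.  -0.7  0.5] 0.041686304960931043
24.8167 [0.50344409 0.25789972 0.22713446] [ 0.14371213  0.8091327  -1.12822132  1.52653743  0.5210903   1.4251546
  0.57211108]
[-0.39759012  0.59152666 -0.74956104  2.42099285  1.87742309  1.07107576
 -1.08039938]
[-0.4817025   0.60304088 -0.56993191  2.38700447  1.96081083  0.981832
 -1.12341739]
[-0.45762144  0.64280535 -0.54600441  2.35108806  2.01085844  0.97179322
 -1.1160806 ]
[-0.38944399  0.40752864 -0.73145455  2.38869275  1.72280715  0.9279056
 -0.91174476]
```

View pics/c4.png

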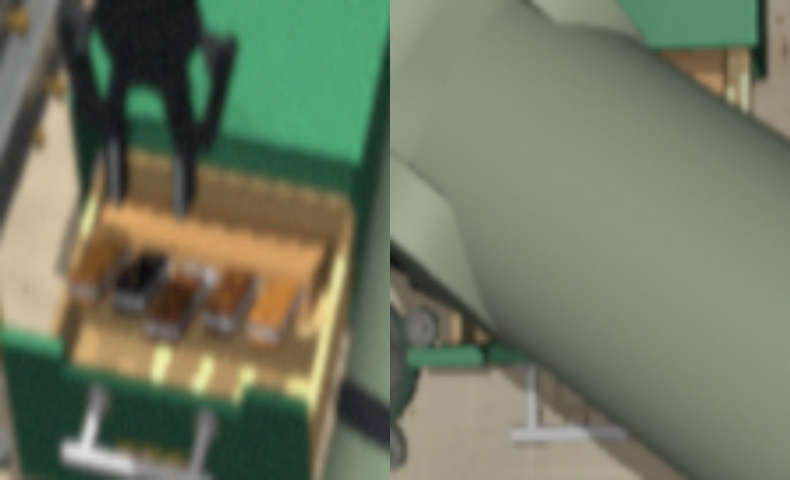

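The scene crop shows the knife held in the middle slot between the black and brown handles, standing out farther than they do, with the gripper clear. Next I'll push it home with the shut fingers.

```bash
sed -i 's/bp=np.radians(47)/bp=np.radians(43)/' h.py; python3 - <<'E'
from h import *
command_gripper(0,40)
robot.move_ptp(pp(.132)+[0,0,.06],QP); print(robot.get_state()["time_s"],robot.get_state()["qpos"])
robot.move_linear(pp(.132),feed=.12); robot.pause(.2); f0=robot.get_state()["contact_force"]; print("f0",f0)
e=.132
while e>.080:
    e-=.0015 if e>.100 else .0007
    robot.move_linear(pp(e),feed=.04); s=robot.get_state(); f=s["contact_force"]-f0; bt=bed(s["tcp_pos"])*1e3
    print(f"{e*1e3:.1f}",np.round([f@sl,f@cy,f@sn],1),np.round(bt,1),round(s["time_s"],1))
    if -f@sl>6.5 or s["time_s"]>50: break
E
```

```text
26.675 [-0.32056339  0.41011937 -0.74103797  2.33409301  1.66107334  0.84531715
 -0.78692964]
f0 [-0.7927138   0.29536738 -0.11931661]
130.5 [-0.1 -1.1 -0.1] [-130.5   -0.7   -7.7] 27.8
129.0 [ 0.7 -0.6  0.8] [-128.9   -0.7   -8. ] 28.0
127.5 [0.9 0.3 0.6] [-127.4   -0.8   -8.1] 28.3
126.0 [ 1.4 -1.2  1. ] [-125.9   -0.8   -8. ] 28.5
124.5 [-0.7 -0.1  0.5] [-124.4   -0.7   -8. ] 28.8
123.0 [ 0.8 -0.5  1.1] [-122.9   -0.7   -8. ] 29.0
121.5 [1.5 0.3 0.1] [-121.5   -0.7   -8. ] 29.3
120.0 [ 0.7 -0.   0.6] [-120.    -0.7   -8. ] 29.5
118.5 [-0.1 -0.6  0.6] [-118.5   -0.7   -8. ] 29.8
117.0 [ 0.3 -0.   1.2] [-116.9   -0.7   -8. ] 30.0
115.5 [-0.6 -0.9  0.5] [-115.4   -0.8   -8. ] 30.3
114.0 [-0.7 -0.   0.8] [-113.9   -0.7   -8. ] 30.5
112.5 [-0.   0.2  0.9] [-112.4   -0.7   -8. ] 30.8
111.0 [-0.5 -0.2  1. ] [-110.9   -0.7   -8. ] 31.0
109.5 [ 0.8 -0.9  1.5] [-109.4   -0.7   -8. ] 31.3
108.0 [0.2 0.3 0.9] [-107.9   -0.7   -8. ] 31.5
106.5 [-0.1  0.3  0.6] [-106.4   -0.7   -8. ] 31.8
105.0 [-0.   0.3  1.3] [-104.9   -0.7   -8. ] 32.0
103.5 [-0.5  0.   1.3] [-103.4   -0.7   -8. ] 32.3
102.0 [ 0.2 -0.   0.2] [-101.9   -0.7   -8. ] 32.5
100.5 [-1.1 -0.1  1.1] [-100.4   -0.7   -8. ] 32.8
99.0 [-0.5 -0.7  2. ] [-98.9  -0.7  -8. ] 33.0
98.3 [-0.8  0.4  0.8] [-98.3  -0.7  -8. ] 33.3
97.6 [-0.9 -0.3  0.9] [-97.6  -0.7  -8. ] 33.5
96.9 [-0.5 -0.3  1.1] [-96.9  -0.7  -8. ] 33.8
96.2 [-0.6 -0.4  1. ] [-96.2  -0.7  -8. ] 34.0
95.5 [0.1 0.4 0.9] [-95.4  -0.7  -8. ] 34.3
94.8 [-0.8 -0.3  1.9] [-94.8  -0.7  -8. ] 34.5
94.1 [-0.  -0.4  1.5] [-94.1  -0.7  -8. ] 34.8
93.4 [-1.1 -1.   0.8] [-93.4  -0.7  -8. ] 35.0
92.7 [-2.4  0.1  1.9] [-92.7  -0.7  -8. ] 35.3
92.0 [-1.1 -0.9  0.4] [-91.9  -0.7  -8. ] 35.5
91.3 [-5.3  0.5  2.9] [-91.4  -0.6  -8.1] 35.8
90.6 [-9.1  0.5  2.8] [-90.8  -0.5  -8.1] 36.0
```

```bash
python3 - <<'E'
from h import *
robot.move_linear(pp(.125),feed=.1); robot.move_linear(pp(.125)+[-.02,0,.10],feed=.2)
q=robot.get_state()["qpos"].copy(); q[0]+=.9*(-1 if False else 1)
robot.move_ptp(np.array([.45,-.12,.25]),quat(-Z,ky)); print(robot.get_state()["time_s"])
P={n:snap(n+"5",n) for n in("scene","top")}
for tag in("1","5"):
  for n_ in("top","scene"):
    d=np.load(n_+tag+".npz")["d"]; C=cloud(n_,d); B=np.stack([(C-O)@sl,(C-O)@cy,(C-O)@sn],-1)
    m=(abs(B[...,1])<.11)&(abs(B[...,2]-.009)<.007)&(B[...,0]<-.003)&(B[...,0]>-.12)
    for y in(-.078,-.039,0,.039,.078):
        k=m&(abs(B[...,1]-y)<.009)
        if k.sum()>20: print(n_+tag,y,k.sum(),"x range",np.round(np.percentile(B[k][:,0],[1,99])*1e3,1),"y",np.round(np.median(B[k][:,1])*1e3,1),"z",np.round(np.median(B[k][:,2])*1e3,1))
    bk=(abs(C[...,2]-.106)<.012)&(abs((C-O)@cy)<.04)&(abs((C-O)@cx+.169)<.02); print(n_+tag,"bar x",bk.sum(),np.round(np.median(((C-O)@cx)[bk]),4))
A=np.hstack([cv2.resize(P["scene"][0][130:220,200:310],(390,480)),cv2.resize(P["top"][0][165:275,185:300],(400,480))])
cv2.imwrite("pics/c5.png",A[:,:,::-1])
E
```

```text
39.425
top1 -0.078 180 x range [-79.8  -3.6] y -78.4 z 9.8
top1 -0.039 176 x range [-78.5  -4.7] y -39.3 z 9.9
top1 0.039 177 x range [-79.6  -4.7] y 38.9 z 9.8
top1 0.078 175 x range [-79.6  -4.4] y 78.1 z 10.0
top1 bar x 121 -0.1667
scene1 -0.078 62 x range [-82.7  -5. ] y -78.1 z 7.8
scene1 -0.039 57 x range [-83.1  -6.6] y -39.2 z 7.5
scene1 0.039 56 x range [-83.6  -4.6] y 38.6 z 7.9
scene1 0.078 54 x range [-82.  -6.] y 78.6 z 7.5
scene1 bar x 97 -0.1707
top5 -0.078 173 x range [-78.8  -5.2] y -77.9 z 10.3
top5 -0.039 179 x range [-79.2  -4.2] y -39.1 z 10.1
top5 0 205 x range [-89.5  -4.4] y 0.1 z 11.4
top5 0.039 175 x range [-79.4  -4. ] y 39.1 z 10.1
top5 0.078 175 x range [-78.6  -3.8] y 78.2 z 10.1
top5 bar x 118 -0.1663
scene5 bar x 0 nan
  return _methods._mean(a, axis=axis, dtype=dtype,
  ret = ret.dtype.type(ret / rcount)
```

View pics/c5.png

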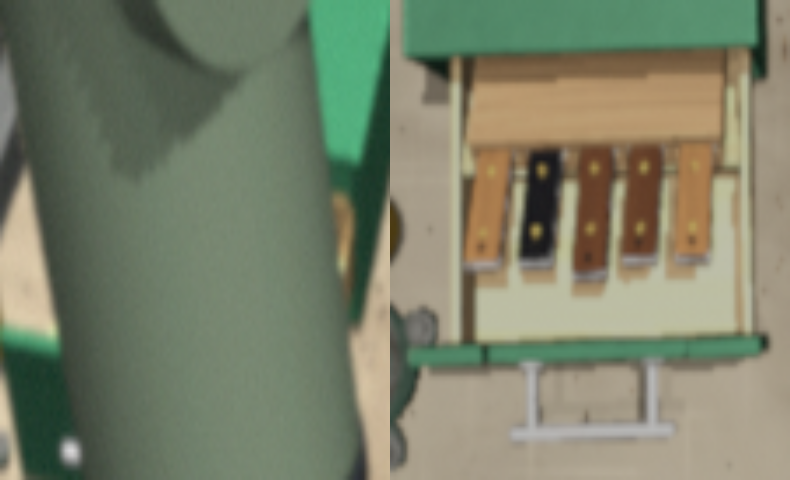

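The top view shows five handles, with our knife centred in the row (px ~242). Its handle end is 10 mm beyond its neighbours', so it is home. As a last check, I'll compare the drawer front before and after at subpixel level, and then hand in.

```bash
python3 - <<'E'
from h import *
A,B=[cv2.cvtColor(np.load(f"top{i}.npz")["p"],cv2.COLOR_RGB2GRAY).astype(np.float32) for i in(1,5)]
for n,r in(("front",(slice(234,272),slice(200,295))),("chest",(slice(95,170),slice(250,300))),):
    a_,b2=A[r],B[r]; print(n,cv2.phaseCorrelate(a_,b2,cv2.createHanningWindow(a_.shape[::-1],cv2.CV_32F)))
# dist handle end vs neighbours already checked
E
```

```text
front ((0.02524492046410387, -0.13782160683343392), 0.9363261838754018)
chest ((-0.011300277464474817, 0.5672725691009219), 0.8998870442708333)
```

```bash
python3 -c "
from station import robot
print(robot.sign_off(), robot.get_state()['time_s'])"
```

```text
the job is handed in; nothing more can be done
the job is handed in; nothing more can be done
```

I pulled the drawer out to its stop, put the knife fully home in the empty middle slot, and handed the job in at about 40 s; the last picture shows the drawer within about 0.4 mm of its stop and the other tools unmoved.

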